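# Sweep up the rusk ends and hold the scrap caddy open at its marker

## Robot

A 6-joint arm with a two-finger parallel gripper is mounted at the origin on the work surface. World frame = base frame: x ahead of the robot, y to its left, z up, the work surface at z = 0. Lengths are in mm, angles in rad, forces in N, time in s.
With the tool pointing down it reaches from about 425 to 950 mm from the base axis. Payload 14.7 kg.
Tool frame: the origin (TCP) lies on the centre line of the jaws, within the pads' length; the fingertips stand 25 mm ahead of it and the grasp point (between the pads) lies 6 mm ahead of it; x points along the fingers, y is the direction in which the jaws open and shut, and the axes are right-handed (so a half turn about x gives the same grasp; the last joint's range is limited). The gripper opens to 85 mm and grips with 20 to 120 N. Pads are 22 mm wide; open, the fingers measure 114 mm over their backs; the gripper's body (76 mm by 85 mm) begins 54 mm behind the grasp point. The pads swing forward as they close: fully open they stand 13 mm farther back than shut.
Start: joints at [-1.185, 0.48, 1.596, -0, 1.065, -0.047], TCP at [272.634, -590.054, 256.297] pointing down, gripper open.
Joint ranges: [-2.75, 2.75], [-0.82, 2.05], [0.23, 2.67], [-1.56, 4.7], [0.09, 2.69], [-2.92, 2.92]. Speed limits (rad/s): [1.89, 1.89, 2.39, 3.01, 3.01, 3.01].

## Interface

Orientations are given as a unit quaternion [w, x, y, z].
In Python, from cell import sense, optics, job gives the robot as it stands.
- The arm moves only by the tool step_arm, never from a script. Its argument "steps" is a list of rows, each a list of 6 numbers: the shift along the tool's x, y, z in mm, then the turn, a rotation vector about the tool's x, y, z in degrees. In form: [[tx, ty, tz, rx, ry, rz], ...]. A call has 1 to 10 rows; each row shifts and turns the commanded pose from where the row before left it, along the tool's axes as they then stand; what a row does not reach is not made up. A row lasts 1/8 s, in which the tool goes at most 62.5 mm and 10.7 degrees, less where a joint would pass 70% of its speed; a pose out of reach is approached as far as the arm can. A call is refused whole if a number of a shift passes 62.5 or a number of a turn 10.7, either way. A call with a gripper value outside its range is refused whole. "grip" is the finger opening in mm, from 0 to 85.4, set as the call begins (left out, the last holds). The fingers move at their own pace and stop on an object; "squeeze" is the grip in N (left out, the last holds). Time passes only in rows, so rows that do not move let the fingers close. It gives the time, the measured TCP pose, the force and the opening at its end, in the units of the state.
- sense(): the state, without advancing time (a new reading comes with each control period).
- optics.capture(name): name is "side" or "top"; returns the picture (384x512x3 uint8, red, green, blue); there is no depth.
- optics.calibration(name): a dict with "vfov" (degrees; the focal length in pixels is half the picture's height over the tangent of half this angle, whatever the lens; pixels are square), "cx", "cy" (the principal point, pixels), "origin" and "orientation" of the camera in the world. Camera axes: x right, y up, looking along -z (the intrinsics and any distortion apply to the point x, -y, -z); pixel columns grow to the right and rows downward; lengths in mm; the calibration is good to about 2 mm. A picture is of the moment at which its call begins. calibration takes no time and is no camera call.
- job.finish_job(): hands the job in, once; it reports no verdict.
The state is a dict: "time": time; "q": joint angles; "qd": joint speeds; "tau": joint torques, N m; "position": TCP position; "tool_rot": TCP orientation; "wrist_force": force on the tool from outside, world axes, zero at the start; "ft_torque": the same for the moment, N m; "finger_gap": finger opening in mm.
Only numpy, scipy, OpenCV 4.12 (cv2) and the standard library are available. Lean on these libraries where they do the work, as an engineer would, in place of code of your own. Each camera call takes 0.05 s, during which the arm holds its last target.

## Task

Pick up the block brush and sweep the three loose rusk ends with it until they lie fully inside the three-sided crumb tray, then stand the brush down on its bristles anywhere on the trolley and let go of it. Then lift the scrap caddy's sprung lid by its handle until the lid lies in line with the marker arm on the caddy's side, and finish while still holding it there, steady, so that a colleague can tip the scraps in. Touch the rusk ends only with the brush, do not shift the marker arm, and leave the two bowls and the jar where they are.

Things in the scene. Friction and masses are not known exactly. Their poses are not given: they have to be found in the camera images.
- brush: Loose block brush, about 0.2 kg, standing on its bristles: white bristle block 34 x 158 mm and 26 mm high, wooden back 38 x 162 mm from 26 to 42 mm high, and on it an upright wooden grip 26 mm thick (x), 90 mm long (y), from 42 to 90 mm high. Origin at the centre of the underside, z up, long side along its y; it sweeps along its x, the same either way round.
- tray: Fixed steel crumb tray lying on the trolley top. Inside 130 mm (x) by 220 mm (y), its floor level with the top (no step); walls 25 mm high and 5 mm thick on the +x, +y and -y sides, open on its -x side. Origin at floor level in the middle of its open edge, so the inside runs from x = 0 to 130 mm and y = -110 to 110 mm. The tray's yaw varies by up to 0.2 rad; the rusk ends start in front of its open side.
- rusk0: Loose hard rusk end, brown block 28 x 22 x 20 mm high, 15 g; origin at the centre of its underside. Starts 40 to 80 mm on the -x side of the tray's open edge and, along the tray's y, about -45 mm from its middle.
- rusk1: Loose hard rusk end, brown block 26 x 24 x 22 mm high, 15 g; origin at the centre of its underside. Starts like rusk0, about 0 mm along the tray's y.
- rusk2: Loose hard rusk end, brown block 24 x 24 x 18 mm high, 15 g; origin at the centre of its underside. Starts like rusk0, about +45 mm along the tray's y.
- caddy: Fixed scrap caddy, an open steel box 200 mm (x) by 220 mm (y), 120 mm high, closed by the lid; origin at the centre of its underside, yaw varies by up to 0.2 rad. The lid's hinge line runs along its y at x = +100 mm, z = 120.5 mm; the handle is on the -x side. A thin fixed guide arc (radius 110 mm about the hinge) and the marker arm are on its +y side.
- lid (a joint): Lid angle in rad: 0 shut, grows as the -x edge rises; stop at 1.3. A spring and its weight pull it shut: about 4 N upwards at the handle start it, about 6 N hold it at 0.7 rad; let go, it snaps shut.
- lid_handle (a point): Centre of the lid's handle: a round black bar 12 mm thick, 100 mm long along the caddy's y, on two end posts, 38 mm above the lid's upper face and 25 mm from the lid's -x edge. From the hinge line it lies (lid shut) 175 mm towards -x and 44 mm up. Turns with the lid: its x axis lies along the lid, pointing from the handle to the hinge. The bar can be pinched from above across x and turns between the fingers as the lid rises.
- lid_hinge (a point): Point on the lid's hinge line, midway along it (in the lid's underside).
- marker (a joint): Angle of the marker arm in rad, in the same sense and about the same hinge line as the lid, which is in line with it when both joints read the same. Set between 0.45 and 0.75; stiff, stays where it is.
- marker_tip (a point): Centre of the black button, 20 mm wide, at the free end of the marker arm, a flat aluminium bar 10 mm deep and 6 mm thick that runs from the hinge line along the caddy's +y side, 126 mm from the caddy's middle. The tip is 185 mm from the hinge line; x axis from tip to hinge.
- bowl_left: Loose white bowl, 112 mm across, 55 mm high, to the robot's left; origin at the centre of its underside. Bystander.
- bowl_right: Loose white bowl, 112 mm across, 55 mm high, to the robot's right; origin at the centre of its underside. Bystander.
- jar: Loose glass jar, 60 mm across, 90 mm high, beyond the work; origin at the centre of its underside. Bystander.
Mind the look-alikes: they are no part of the job. What is shaped like the brush but green or purple is not meant.

How it is judged:
By the outcome, as a careful person would: the job done as asked, in the order asked, and still so for the second after the job is handed in, while the arm keeps its last pose, push and grip.
It also fails if it takes over 54 s, if anything falls off the work surface, if the arm or the gripper's body presses on something with over 40 N, if the wrist force passes 120 N, or if a joint passes its speed limit or range.

## Working session

There is one attempt and no reset: what is moved stays moved. The work goes in short steps, Python scripts to look and compute and a tool call to move; the robot and the scene stay as the last step left them, time stands still between calls to the robot, and variables do not carry over. Pictures are saved under pics/ and viewed, and the job is handed in when it is done.

Besides the shell and the picture viewer there is one more tool, called after "Call:" as name(argument=value, ...) on one line, values as JSON. step_arm: Moves the arm, as the interface text tells. Its arguments: {"type":"object","properties":{"steps":{"type":"array","items":{"type":"array","items":{"type":"number"}}},"grip":{"type":"number"},"squeeze":{"type":"number"}},"required":["steps"]}

```bash
ls; mkdir -p pics; python3 - <<'E'
from cell import sense, optics, job
import cv2
print(sense())
for n in("side","top"):
    print(n,optics.calibration(n))
    cv2.imwrite(f"pics/{n}0.png",optics.capture(n)[:,:,::-1])
E
```

```text
pics
{'time': 0.0, 'q': array([-1.18465543e+00,  4.80839975e-01,  1.59689256e+00, -1.14943447e-05,
        1.06510060e+00, -4.66363206e-02]), 'qd': array([-0.00147753, -0.00064849, -0.00027054,  0.00074689, -0.00106012,
       -0.00025485]), 'tau': array([ 2.03283613e-03, -9.50647044e+01, -4.30185950e+01,  2.18212181e-04,
        1.24677265e-02,  1.85794505e-05]), 'position': array([ 272.45116833, -589.70871014,  255.66012901]), 'tool_rot': array([-0.15138878, -0.69053833, -0.15225212,  0.69069352]), 'wrist_force': array([ 0.98073443, -0.1311254 ,  0.85432679]), 'ft_torque': array([ 0.00140103,  0.00190174, -0.00926816]), 'finger_gap': 85.42889765060255}
side {'vfov': 56.66778414032529, 'cx': 254.62395935787396, 'cy': 186.6216395309583, 'origin': array([ 189.46073537,  616.80171299, 1027.92600823]), 'orientation': array([-0.27587902, -0.08648605,  0.3127449 ,  0.90476602])}
top {'vfov': 46.559257172254064, 'cx': 248.94456938601024, 'cy': 195.80524196662495, 'origin': array([ 343.86166992,   12.66829317, 1937.36531475]), 'orientation': array([ 0.70883226,  0.05080242, -0.04611193, -0.7020325 ])}
```

View pics/side0.png

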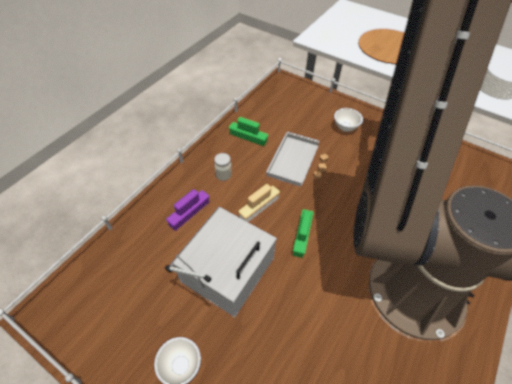

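View pics/top0.png

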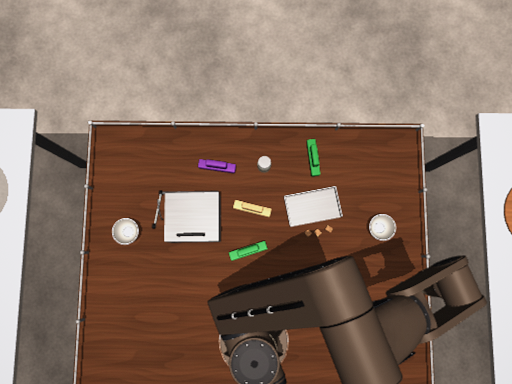

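The side view shows the cream brush at about (259,203), the tray at (294,158), the rusks near (322,165) and the caddy at (225,260). The top view shows the brush at (252,208), tray (313,206) and rusks near (318,232). I'll write helpers and measure next.

```bash
cat > h.py <<'E'
import numpy as np, cv2
from scipy.spatial.transform import Rotation as R
from cell import sense, optics, job
def rot(q): return R.from_quat([q[1],q[2],q[3],q[0]]).as_matrix()
C={n:optics.calibration(n) for n in("side","top")}
def F(n): return 192/np.tan(np.radians(C[n]["vfov"]/2))
def proj(n,P):
    c=C[n]; p=(np.atleast_2d(P)-c["origin"])@rot(c["orientation"])
    f=F(n); return np.c_[c["cx"]+f*p[:,0]/-p[:,2], c["cy"]-f*p[:,1]/-p[:,2]]
def ray(n,uv):
    c=C[n];f=F(n); uv=np.atleast_2d(uv).astype(float)
    d=np.c_[(uv[:,0]-c["cx"])/f,-(uv[:,1]-c["cy"])/f,-np.ones(len(uv))]@rot(c["orientation"]).T
    return c["origin"],d
def onz(n,uv,z):
    o,d=ray(n,uv); return o+d*((z-o[2])/d[:,2])[:,None]
def tri(uvs,uvt):
    A=[];b=[]
    for n,uv in(("side",uvs),("top",uvt)):
        o,d=ray(n,uv); d=d[0]/np.linalg.norm(d[0]); M=np.eye(3)-np.outer(d,d); A.append(M);b.append(M@o)
    x=np.linalg.lstsq(np.vstack(A),np.hstack(b),rcond=None)[0]
    return x,np.linalg.norm(np.vstack(A)@x-np.hstack(b))
def cap(n,tag):
    im=optics.capture(n)[:,:,::-1].copy(); cv2.imwrite(f"pics/{n}{tag}.png",im); return im
def crop(im,x0,y0,x1,y1,k,name):
    cv2.imwrite(f"pics/{name}.png",cv2.resize(im[y0:y1,x0:x1],None,fx=k,fy=k,interpolation=cv2.INTER_CUBIC))
def blobs(im,lo,hi,amin=8,roi=None):
    hsv=cv2.cvtColor(im,cv2.COLOR_BGR2HSV); m=cv2.inRange(hsv,lo,hi)
    if roi: k=np.zeros_like(m);k[roi[1]:roi[3],roi[0]:roi[2]]=1;m*=k
    cs,_=cv2.findContours(m,cv2.RETR_EXTERNAL,cv2.CHAIN_APPROX_NONE)
    return [(cv2.contourArea(c),cv2.minAreaRect(c),c) for c in cs if cv2.contourArea(c)>=amin]
E
python3 - <<'E'
from h import *
s=cv2.imread("pics/side0.png");t=cv2.imread("pics/top0.png")
crop(t,140,170,350,270,3.8,"t0a"); crop(s,160,110,360,310,2.9,"s0a"); crop(t,280,180,345,245,9,"t0b"); crop(s,225,120,345,225,6,"s0b")
hs=cv2.cvtColor(t,cv2.COLOR_BGR2HSV); print(hs[208,252],hs[232,318],hs[206,313],hs[240,340])
hs=cv2.cvtColor(s,cv2.COLOR_BGR2HSV); print(hs[203,259],hs[165,322],hs[300,300])
E
```

```text
[ 25  91 239] [ 14 137 225] [ 17  10 227] [ 10 166 106]
[ 19 106 164] [ 16 110 218] [ 13 144 140]
```

View pics/t0a.png

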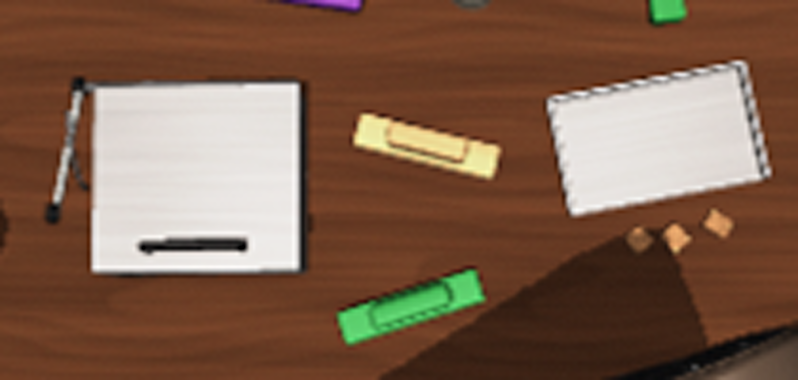

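View pics/s0a.png

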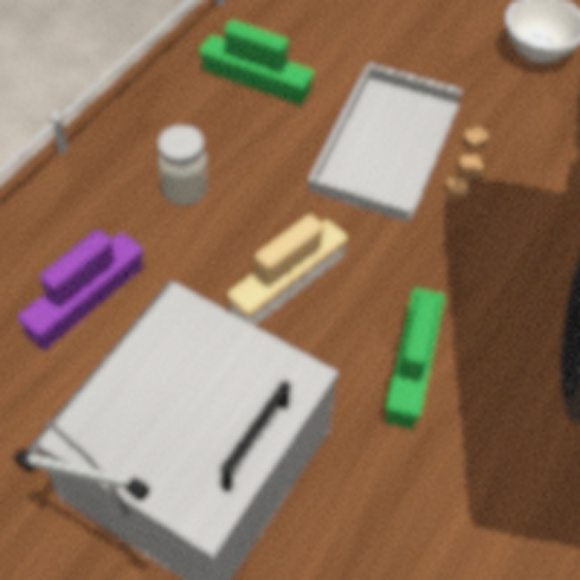

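View pics/t0b.png

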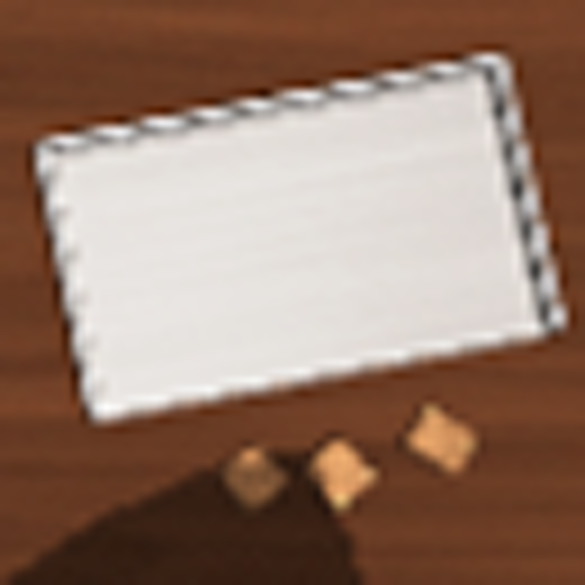

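View pics/s0b.png

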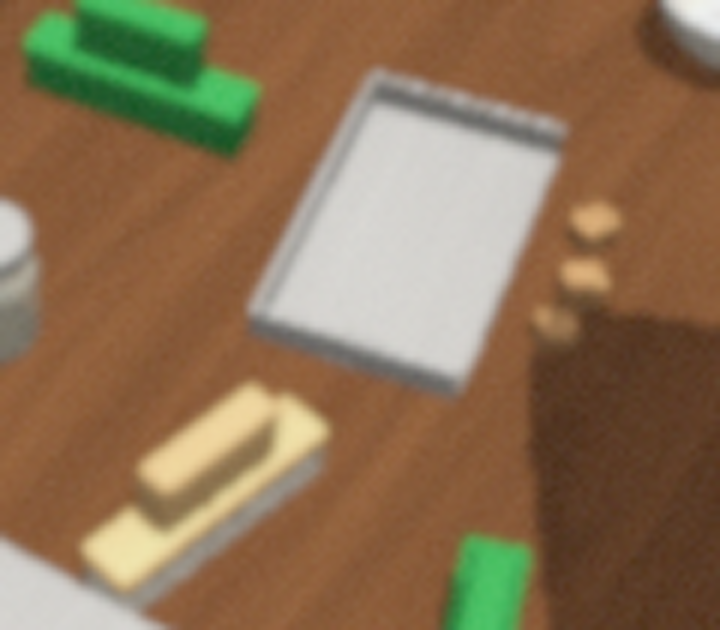

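```bash
python3 - <<'E'
from h import *
np.set_printoptions(precision=1,suppress=True)
s=cv2.imread("pics/side0.png");t=cv2.imread("pics/top0.png")
def show(n,im,lo,hi,roi,z,a=8):
    for A,r,c in blobs(im,lo,hi,a,roi):
        b=cv2.boxPoints(r); m=cv2.moments(c); 
        print(n,A,"ctr px",np.array(r[0]),"size",r[1],"world",onz(n,[r[0]],z)[0],"box",onz(n,b,z)[:,:2].round().tolist())
print("brush top"); show("top",t,(15,60,150),(35,170,255),(220,190,280,225),45,60)
print("brush side"); show("side",s,(12,60,130),(35,170,255),(230,170,285,230),45,60)
print("tray top");show("top",t,(0,0,100),(180,60,255),(275,175,350,235),12,100)
print("rusk top");show("top",t,(8,90,135),(22,200,255),(300,222,345,245),20,4)
print("rusk side");show("side",s,(8,60,120),(25,125,255),(308,145,335,185),10,4)
print("caddy top");show("top",t,(0,0,100),(180,60,255),(162,175,225,250),122,200)
print("handle top");show("top",t,(0,0,0),(180,255,60),(168,225,215,240),160,10)
E
```

```text
brush top
top 301.0 ctr px [251.9 208.1] size (38.07809066772461, 8.973817825317383) world [552.2  13.6  45. ] box [[553.0, 97.0], [590.0, 88.0], [552.0, -70.0], [515.0, -61.0]]
brush side
side 2556.0 ctr px [257.  199.5] size (58.99999237060547, 53.99999237060547) world [561.8  13.2  45. ] box [[715.0, -42.0], [553.0, -152.0], [426.0, 62.0], [569.0, 159.0]]
tray top
top 1640.0 ctr px [312.8 205.8] size (32.16304397583008, 54.128047943115234) world [ 568.1 -250.5   12. ] box [[613.0, -122.0], [662.0, -353.0], [524.0, -378.0], [476.0, -149.0]]
rusk top
top 25.0 ctr px [317.5 232. ] size (6.363960266113281, 4.949747085571289) world [ 454.6 -268.6   20. ] box [[457.0, -251.0], [472.0, -267.0], [453.0, -286.0], [438.0, -271.0]]
top 25.5 ctr px [328.8 228.3] size (6.656403064727783, 4.714951515197754) world [ 470.7 -317.1   20. ] box [[470.0, -300.0], [487.0, -311.0], [471.0, -335.0], [454.0, -323.0]]
rusk side
side 10.5 ctr px [317. 174.] size (4.0, 4.0) world [ 454.2 -232.6   10. ] box [[465.0, -237.0], [453.0, -246.0], [444.0, -228.0], [456.0, -220.0]]
side 21.5 ctr px [322.  165.5] size (5.0, 6.0) world [ 458.  -281.1   10. ] box [[473.0, -286.0], [454.0, -299.0], [443.0, -276.0], [462.0, -263.0]]
side 22.5 ctr px [323.8 156.3] size (4.743415832519531, 6.957010269165039) world [ 474.3 -328.    10. ] box [[490.0, -325.0], [474.0, -350.0], [458.0, -331.0], [474.0, -307.0]]
caddy top
top 2628.0 ctr px [190.5 216. ] size (50.0, 55.0) world [508.9 263.9 122. ] box [[611.0, 380.0], [613.0, 154.0], [408.0, 150.0], [406.0, 373.0]]
handle top
top 41.0 ctr px [190.5 234. ] size (2.0, 27.0) world [433.7 256.6 160. ] box [[437.0, 310.0], [438.0, 203.0], [430.0, 203.0], [429.0, 310.0]]
```

```bash
cat >> h.py <<'E'
def plan(p=None,yaw=None):
    """shift in current tool axes, and turn about tool x (deg) to put tool y along world yaw (mod pi)"""
    S=sense(); M=rot(S["tool_rot"]); 
    print("t",S["time"],"pos",S["position"].round(1),"gap",round(S["finger_gap"],1),"F",S["wrist_force"].round(1),"q",S["q"].round(2))
    print("tool y yaw",np.degrees(np.arctan2(M[1,1],M[0,1])).round(2),"x axis",M[:,0].round(4))
    if yaw is not None:
        b=np.degrees(np.arctan2(M[1,1],M[0,1])); d=-(np.degrees(yaw)-b); d=(d+90)%180-90
        print("turn about x:",round(d,2))
    if p is not None: print("shift tool:",(M.T@(np.array(p)-S["position"])).round(1))
E
python3 - <<'E'
from h import *
np.set_printoptions(precision=1,suppress=True)
s=cv2.imread("pics/side0.png");t=cv2.imread("pics/top0.png")
print(tri((259.5,192.8),(252.6,207.1)))
print(onz("top",[(252.6,207.1)],90),onz("side",[(259.5,192.8)],90))
# back ends top: 4 corners from t0a
b=np.array([(362,113),(353,145),(492,179),(500,147)])/3.8+[140,170]
w=onz("top",b,42);print(w,w.mean(0))
# side back corners s0b: near end (85,550),(125,590),(328,430),(290,395)
b=np.array([(83,547),(125,590),(330,432),(288,393)])/6+[225,120]
w=onz("side",b,42);print(w,w.mean(0))
plan([553,14,200],-0.23)
E
```

```text
(array([553. ,  11. ,  86.7]), np.float64(1.7547595879085054))
[[551.5  10.5  90. ]] [[552.9  13.5  90. ]]
[[587.9  85.   42. ]
 [551.5  94.6  42. ]
 [514.7 -61.7  42. ]
 [550.8 -70.6  42. ]] [551.2  11.8  42. ]
[[586.6  85.4  42. ]
 [551.4  95.6  42. ]
 [514.6 -60.4  42. ]
 [549.8 -71.   42. ]] [550.6  12.4  42. ]
t 0.1 pos [ 272.5 -589.7  255.7] gap 85.7 F [-0.6 -0.4  0.3] q [-1.2  0.5  1.6 -0.   1.1 -0.1]
tool y yaw -65.2 x axis [-0.  0. -1.]
turn about x: -52.02
shift tool: [  56.2 -430.4 -507.9]
```

Call:
step_arm(steps=[[0,0,0,-10.4,0,0],[0,0,0,-10.4,0,0],[0,0,0,-10.4,0,0],[0,0,0,-10.4,0,0],[0,0,0,-10.4,0,0]], grip=70, squeeze=50)

```text
time: 0.72
position: [272.5, -589.9, 255.9]
tool_rot: [0.441, 0.553, 0.441, -0.553]
wrist_force: [-0.2, -0.5, -0.1]
finger_gap: 70.1
```

```bash
python3 -c "
from h import *
plan([551.5,12,180],np.radians(-13.2))"
```

```text
t 0.725 pos [ 272.5 -589.9  255.9] gap 70.1 F [-0.2 -0.5 -0.1] q [-1.18  0.48  1.6   0.    1.07 -0.96]
tool y yaw -12.86 x axis [-3.e-04  7.e-04 -1.e+00]
turn about x: 0.34
shift tool: [  76.2  138.  -648.8]
```

Call:
step_arm(steps=[[0,8,-40,0.3,0,0],[0,11,-50,0,0,0],[0,11,-50,0,0,0],[0,11,-50,0,0,0],[0,11,-50,0,0,0],[0,11,-50,0,0,0],[0,11,-50,0,0,0],[0,11,-50,0,0,0],[0,11,-50,0,0,0],[0,11,-50,0,0,0]])

```text
time: 1.98
position: [491.3, -136.9, 256.2]
tool_rot: [-0.438, -0.555, -0.438, 0.555]
wrist_force: [0.2, -0.8, -0.4]
finger_gap: 69.9
```

Call:
step_arm(steps=[[0,11,-50,0,0,0],[10,11,-50,0,0,0],[20,8,-40,0,0,0],[25,0,-15,0,0,0],[15,0,0,0,0,0],[0,0,0,0,0,0]])

```text
time: 2.72
position: [555.4, 4.7, 185.3]
tool_rot: [-0.437, -0.555, -0.438, 0.556]
wrist_force: [-0.5, -0.7, 0.1]
finger_gap: 69.7
```

```bash
python3 -c "
from h import *
s=cap('side','1');t=cap('top','1')
crop(t,140,170,350,270,3.8,'t1a'); crop(s,160,110,360,310,2.9,'s1a')
plan([551.5,12,76],np.radians(-13.2))"
```

```text
t 2.825 pos [556.3   4.4 186.8] gap 70.0 F [-0.2 -0.6  0. ] q [-0.05  0.43  1.88 -0.    0.82  0.19]
tool y yaw -13.56 x axis [ 3.e-04 -1.e-04 -1.e+00]
turn about x: -0.36
shift tool: [110.8  -6.5  -6.3]
```

View pics/s1a.png

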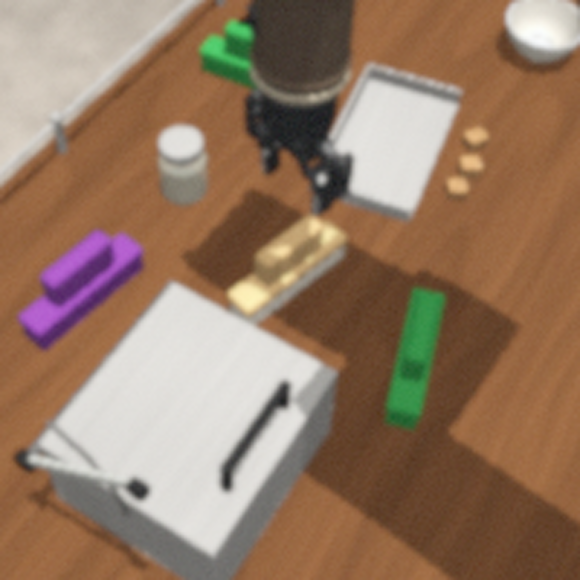

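View pics/t1a.png

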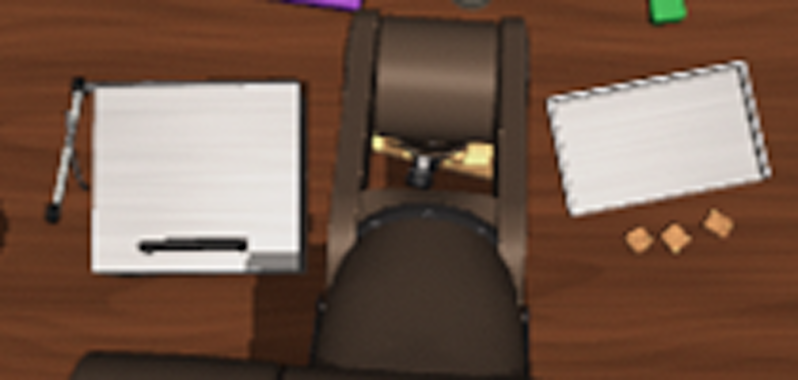

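The gripper hangs over the brush in both views, and all three rusks are now lit (top crop about (638,240), (676,238), (718,222)). Next I'll centre and descend.

Call:
step_arm(steps=[[0,-6.5,-6.5,-0.3,0,0],[20,0,0,0,0,0],[30,0,0,0,0,0],[30,0,0,0,0,0],[20,0,0,0,0,0],[10,0,0,0,0,0],[0,0,0,0,0,0]])

```text
time: 3.7
position: [551.3, 13.1, 76.4]
tool_rot: [-0.439, -0.554, -0.439, 0.554]
wrist_force: [0.2, -1.2, -0.2]
finger_gap: 70.4
```

```bash
python3 -c "
from h import *
s=cap('side','2')
crop(s,210,130,310,230,6,'s2a')
plan([551.5,12,76],np.radians(-13.2))
t=cv2.imread('pics/top1.png')
for A,r,c in blobs(t,(8,90,135),(22,200,255),4,(300,222,345,245)): print(A,onz('top',[r[0]],20)[0].round())
"
```

```text
t 3.75 pos [551.7  13.1  76.9] gap 70.0 F [-0.2 -0.5  0.3] q [-0.03  0.59  1.97  0.    0.58  0.2 ]
tool y yaw -13.21 x axis [ 6.e-04 -0.e+00 -1.e+00]
turn about x: -0.01
shift tool: [0.9 0.1 1.1]
21.5 [ 453. -227.   20.]
26.0 [ 455. -268.   20.]
25.5 [ 471. -317.   20.]
```

View pics/s2a.png

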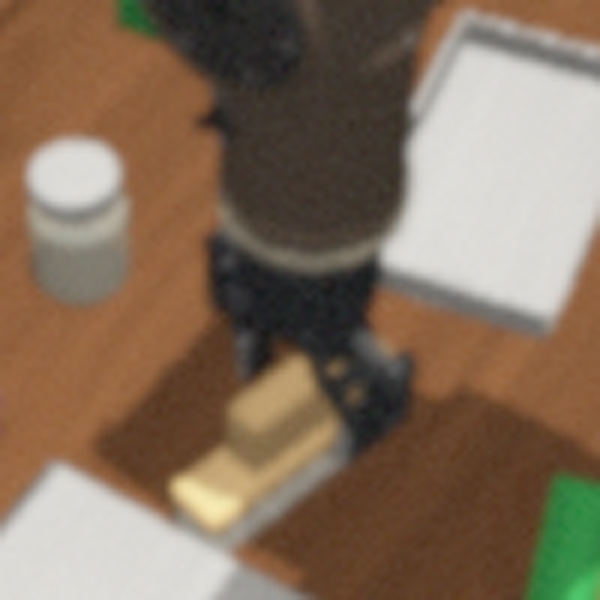

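Call:
step_arm(steps=[[0,0,0,0,0,0],[0,0,0,0,0,0],[0,0,0,0,0,0],[0,0,0,0,0,0],[0,0,0,0,0,0],[0,0,0,0,0,0]], grip=15, squeeze=50)

```text
time: 4.5
position: [551.5, 13.0, 76.5]
tool_rot: [0.439, 0.554, 0.439, -0.554]
wrist_force: [-0.9, -0.8, 7.1]
finger_gap: 25.1
```

Call:
step_arm(steps=[[-15,0,0,0,0,0],[-30,0,0,0,0,0],[-40,0,0,0,0,0],[-40,0,0,0,0,0],[0,0,0,0,0,0]])

```text
time: 5.12
position: [553.1, 13.0, 204.9]
tool_rot: [0.44, 0.556, 0.438, -0.553]
wrist_force: [0.1, -0.2, -2.6]
finger_gap: 25.4
```

```bash
python3 -c "
from h import *
s=cap('side','3')
crop(s,190,70,340,230,4,'s3a')
a=np.radians(11.6); O=np.array([502,-264]); X=np.array([np.cos(a),np.sin(a)]);Y=np.array([-X[1],X[0]])
for p in ([453,-227],[455,-268],[471,-317]): d=np.array(p)-O; print(d@X,d@Y)
st=O-97*X; print(st, O+25*X)
plan([*st,196],a)
"
```

```text
-40.55930414796717 46.097102371328
-46.84434841575303 5.532361295462964
-41.023962558315795 -45.68407267324033
[ 406.98120079 -283.50455835] [ 526.48938124 -258.97305197]
t 5.175 pos [552.1  13.1 203. ] gap 25.3 F [ 0.1 -0.4 -3.1] q [-0.03  0.41  1.88  0.    0.85  0.2 ]
tool y yaw -13.2 x axis [ 3.e-03 -1.e-04 -1.e+00]
turn about x: -24.8
shift tool: [  6.6 -73.6 321.9]
```

View pics/s3a.png

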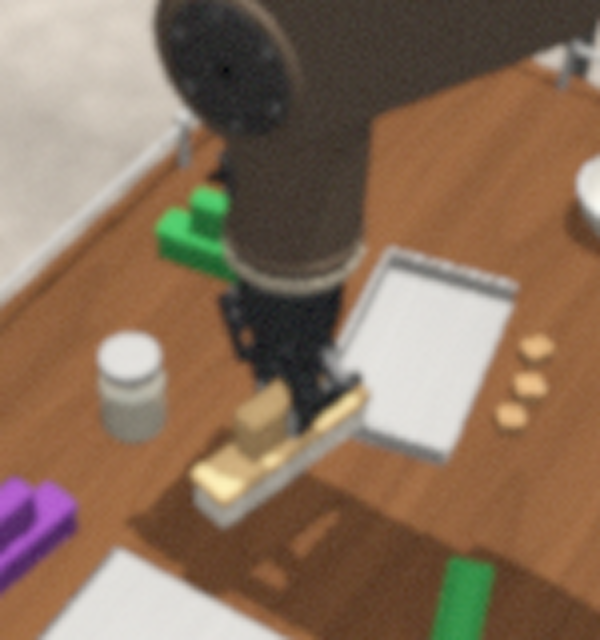

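The brush is held level and clear of the table. Next I'll turn it to the tray's yaw and carry it behind the rusks.

Call:
step_arm(steps=[[0,0,0,-8.3,0,0],[0,0,0,-8.3,0,0],[0,0,0,-8.2,0,0],[0,0,0,0,0,0]])

```text
time: 5.68
position: [550.7, 13.1, 200.3]
tool_rot: [0.547, 0.447, 0.548, -0.448]
wrist_force: [-0.3, 0.0, -2.7]
finger_gap: 25.4
```

```bash
python3 -c "
from h import *
plan([407,-283.5,196],np.radians(11.6))
"
```

```text
t 5.675 pos [550.7  13.1 200.3] gap 25.4 F [-0.3  0.  -2.7] q [-0.03  0.41  1.88  0.    0.85 -0.23]
tool y yaw 11.56 x axis [-2.e-03  1.e-04 -1.e+00]
turn about x: -0.04
shift tool: [   4.6 -200.2  261.8]
```

Call:
step_arm(steps=[[0,-11,14,0,0,0],[0,-23,30,0,0,0],[0,-25,33,0,0,0],[0,-25,33,0,0,0],[0,-25,33,0,0,0],[0,-25,33,0,0,0],[0,-25,33,0,0,0],[0,-25,33,0,0,0],[0,-16,20,0,0,0],[0,0,0,0,0,0]])

```text
time: 6.92
position: [406.6, -285.4, 201.1]
tool_rot: [0.547, 0.448, 0.547, -0.448]
wrist_force: [-0.2, 0.5, -2.7]
finger_gap: 25.6
```

Call:
step_arm(steps=[[20,0,0,0,0,0],[30,0,0,0,0,0],[30,0,0,0,0,0],[15,0,0,0,0,0],[0,0,0,0,0,0],[0,0,0,0,0,0]])

```text
time: 7.68
position: [408.6, -284.0, 107.1]
tool_rot: [0.548, 0.447, 0.548, -0.447]
wrist_force: [-0.3, -0.6, -2.6]
finger_gap: 25.3
```

```bash
python3 -c "
from h import *
plan([407,-283.5,77],np.radians(11.6))
s=cap('side','4');t=cap('top','4')
crop(s,260,110,400,220,5,'s4a')
crop(t,280,180,360,260,7,'t4a')
"
```

```text
t 7.675 pos [ 408.6 -284.   107.1] gap 25.3 F [-0.3 -0.6 -2.6] q [-0.67  0.49  2.07 -0.    0.58 -0.87]
tool y yaw 11.59 x axis [ 8.e-04 -6.e-04 -1.e+00]
turn about x: -0.01
shift tool: [30.1 -1.5 -0.9]
```

View pics/s4a.png

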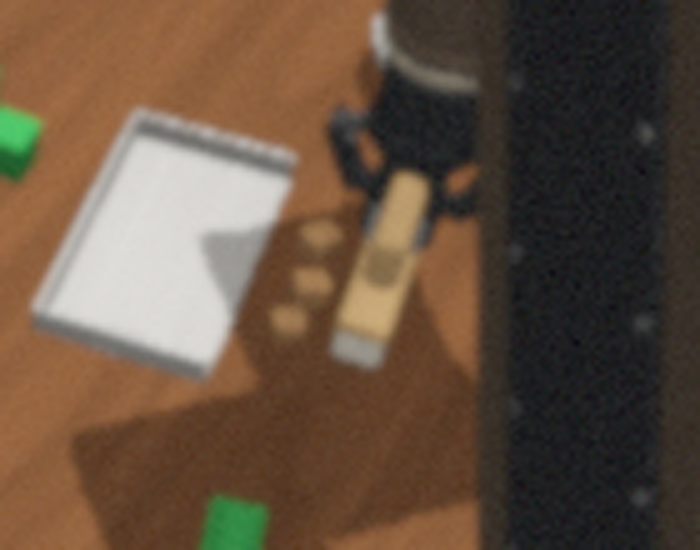

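View pics/t4a.png

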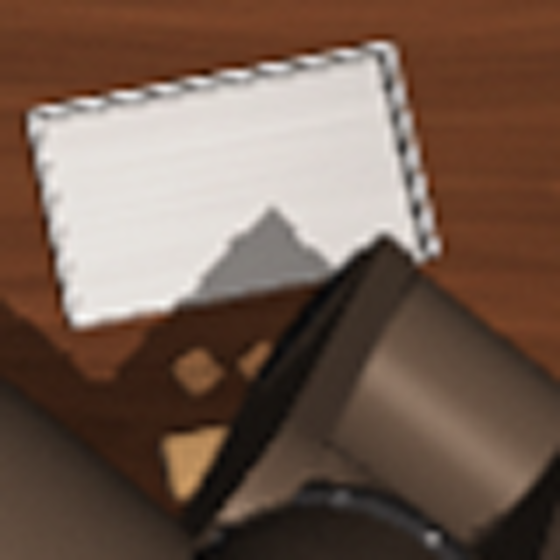

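Call:
step_arm(steps=[[14,0,0,0,0,0],[12,0,0,0,0,0],[3,0,0,0,0,0],[0,0,0,0,0,0],[0,0,0,0,0,0]])

```text
time: 8.4
position: [408.2, -283.8, 77.1]
tool_rot: [0.548, 0.447, 0.548, -0.447]
wrist_force: [-0.3, -0.7, -1.8]
finger_gap: 25.3
```

```bash
python3 -c "
from h import *
plan([526.5,-259,77.5],np.radians(11.6))
s=cap('side','5')
crop(s,260,110,400,220,5,'s5a')
"
```

```text
t 8.4 pos [ 408.2 -283.8   77.1] gap 25.3 F [-0.3 -0.7 -1.8] q [-0.67  0.54  2.09  0.    0.51 -0.87]
tool y yaw 11.59 x axis [-2.e-04  2.e-04 -1.e+00]
turn about x: -0.01
shift tool: [ -0.4 120.9  -0.5]
```

View pics/s5a.png

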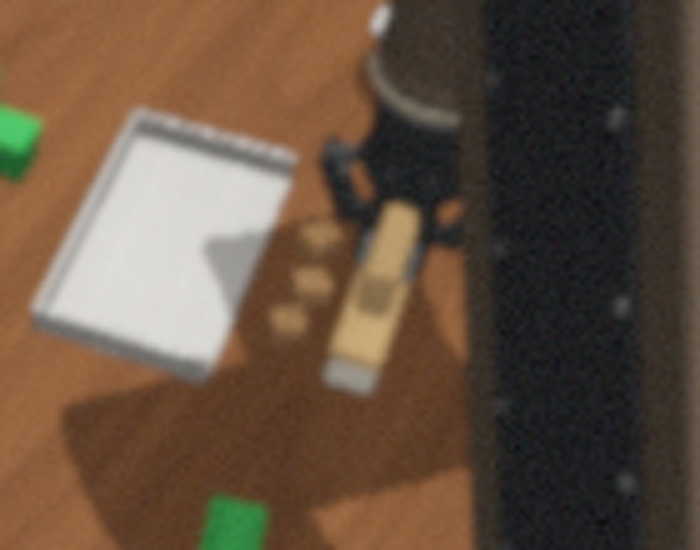

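Call:
step_arm(steps=[[0,6,0,0,0,0],[0,10,0,0,0,0],[0,12,0,0,0,0],[0,12,0,0,0,0],[0,12,0,0,0,0],[0,12,0,0,0,0],[0,12,0,0,0,0],[0,12,0,0,0,0],[0,12,0,0,0,0],[0,12,0,0,0,0]])

```text
time: 9.7
position: [518.7, -261.1, 77.3]
tool_rot: [0.548, 0.447, 0.548, -0.447]
wrist_force: [-0.3, -0.8, -1.4]
finger_gap: 25.2
```

```bash
python3 -c "
from h import *
plan([526.5,-259,77.5],np.radians(11.6))
s=cap('side','6')
crop(s,260,110,400,220,5,'s6a')
"
```

```text
t 9.7 pos [ 518.7 -261.1   77.3] gap 25.2 F [-0.3 -0.8 -1.4] q [-0.52  0.62  1.9  -0.    0.62 -0.72]
tool y yaw 11.6 x axis [-0. -0. -1.]
turn about x: -0.0
shift tool: [-0.2  8.1 -0.5]
```

View pics/s6a.png

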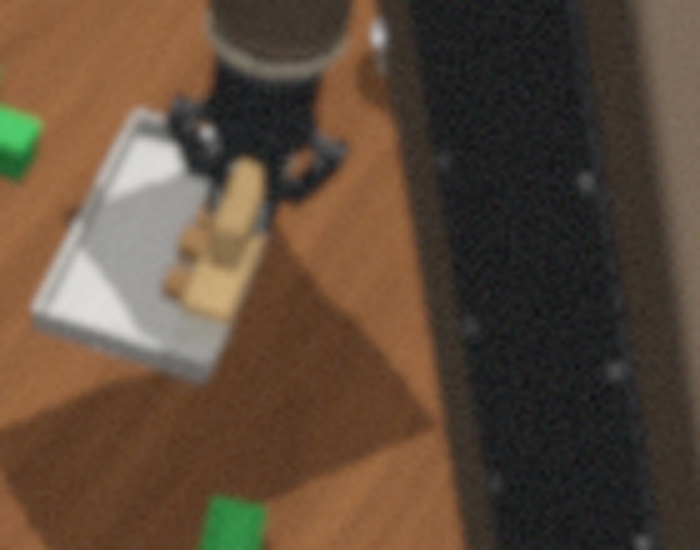

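The rusks are ahead of the brush in the tray. I'll push about 16 mm further, pause, then draw the brush back.

Call:
step_arm(steps=[[0,8,0,0,0,0],[0,6,0,0,0,0],[0,2,0,0,0,0],[0,0,0,0,0,0],[0,-8,0,0,0,0],[0,-20,0,0,0,0],[0,-30,0,0,0,0],[0,-35,0,0,0,0],[0,-35,0,0,0,0],[0,-10,0,0,0,0]])

```text
time: 11.0
position: [395.1, -285.6, 77.3]
tool_rot: [0.547, 0.447, 0.548, -0.447]
wrist_force: [0.2, 0.5, -2.6]
finger_gap: 25.6
```

```bash
python3 -c "
from h import *
plan()
s=cap('side','7');t=cap('top','7')
crop(s,260,110,400,220,5,'s7a')
crop(t,280,180,360,260,7,'t7a')
"
```

```text
t 11.0 pos [ 395.1 -285.6   77.3] gap 25.6 F [ 0.2  0.5 -2.6] q [-0.69  0.54  2.11 -0.    0.5  -0.89]
tool y yaw 11.5 x axis [-0.0016  0.0012 -1.    ]
```

View pics/s7a.png

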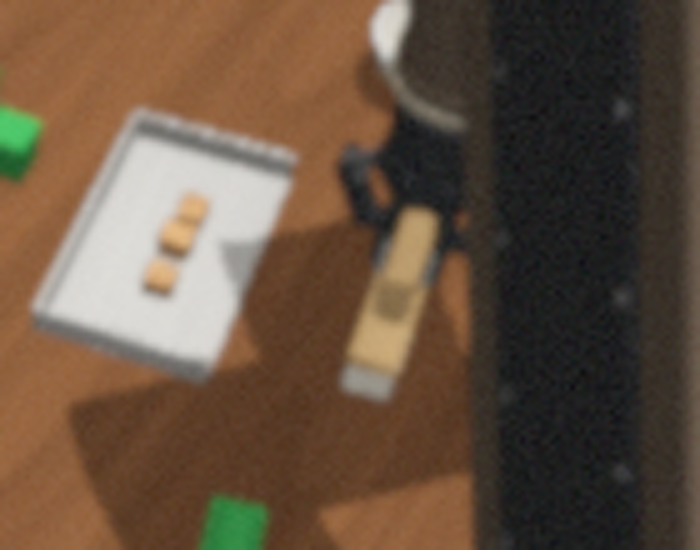

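View pics/t7a.png

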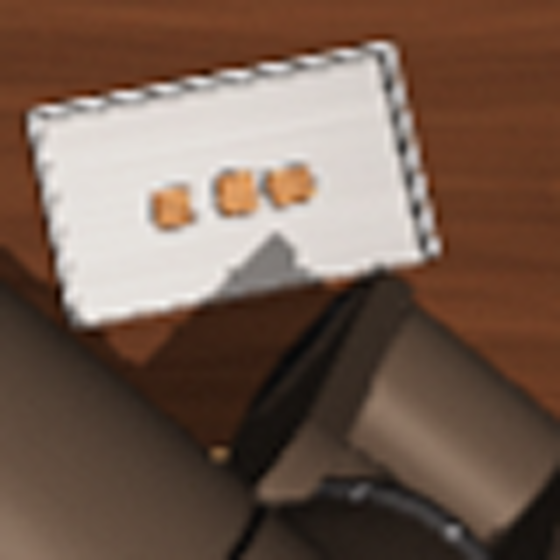

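All three rusks lie well inside the tray, at side-crop (193,208), (178,238) and (160,277). Now to lower the last millimetre and release.

Call:
step_arm(steps=[[1,0,0,0,0,0],[0,0,0,0,0,0]])

```text
time: 11.35
position: [399.3, -286.0, 76.5]
tool_rot: [0.548, 0.447, 0.548, -0.447]
wrist_force: [-1.6, -2.5, 5.6]
finger_gap: 25.4
```

Call:
step_arm(steps=[[0,0,0,0,0,0],[0,0,0,0,0,0],[0,0,0,0,0,0],[0,0,0,0,0,0]], grip=75)

```text
time: 11.85
position: [398.5, -285.8, 76.3]
tool_rot: [0.548, 0.447, 0.548, -0.447]
wrist_force: [0.7, -0.4, -0.5]
finger_gap: 74.7
```

Call:
step_arm(steps=[[-15,0,0,0,0,0],[-30,0,0,0,0,0],[-40,0,0,0,0,0],[-50,0,0,0,0,0],[-50,0,0,0,0,0],[-10,0,0,0,0,0],[0,0,0,0,0,0]])

```text
time: 12.72
position: [398.5, -285.9, 272.2]
tool_rot: [0.549, 0.447, 0.547, -0.447]
wrist_force: [0.1, -0.3, -0.6]
finger_gap: 74.9
```

```bash
python3 -c "
from h import *
plan()
s=cap('side','8');t=cap('top','8')
crop(s,150,100,400,300,3.2,'s8a')
s=cv2.imread('pics/side1.png');t=cv2.imread('pics/top1.png')
crop(t,140,180,230,255,8,'t1c'); crop(s,155,200,285,325,5,'s1c')
"
```

```text
t 12.725 pos [ 398.5 -285.9  272.2] gap 74.9 F [ 0.1 -0.3 -0.6] q [-0.68  0.24  1.94  0.    0.97 -0.89]
tool y yaw 11.6 x axis [ 0.0013 -0.0011 -1.    ]
```

View pics/s8a.png

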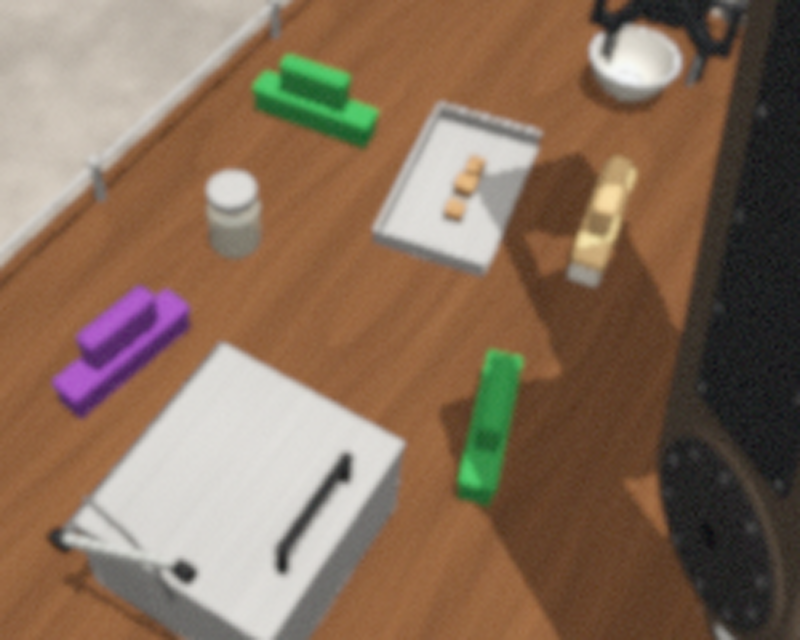

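View pics/t1c.png

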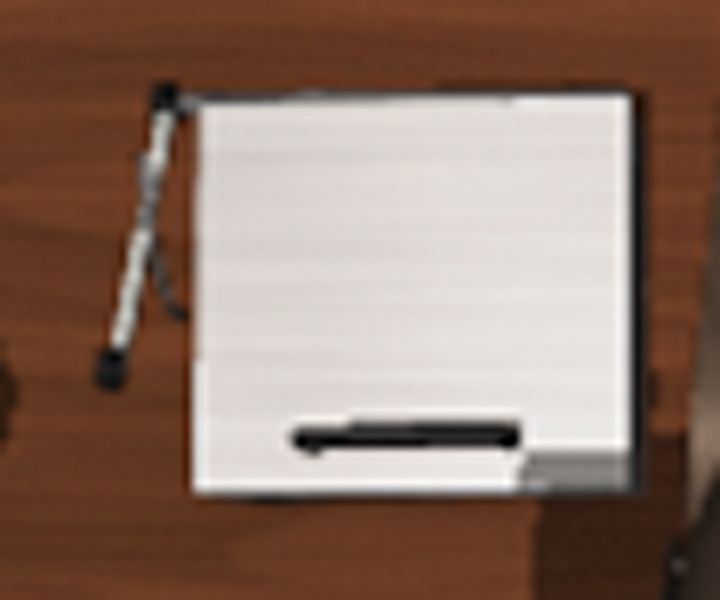

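View pics/s1c.png

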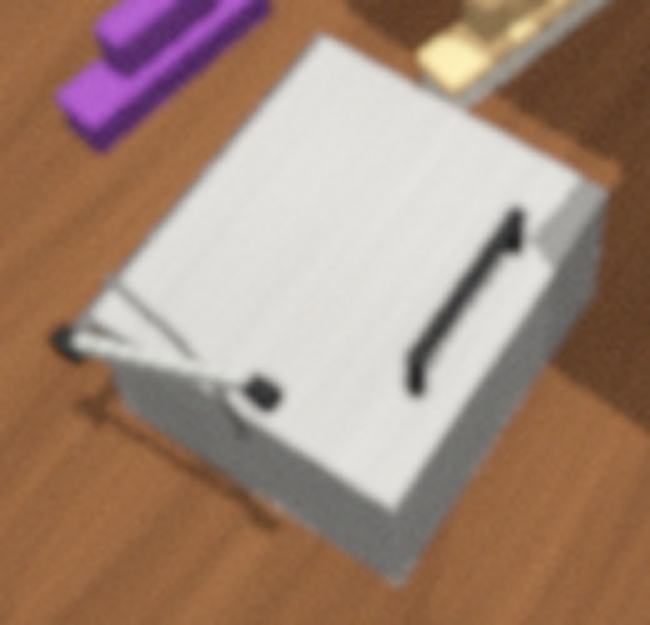

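```bash
python3 - <<'E'
from h import *
np.set_printoptions(precision=1,suppress=True)
T=lambda u:(np.array(u)+.5)/8-.5+[140,180]
S=lambda u:(np.array(u)+.5)/5-.5+[155,200]
for n,a,b in (("tip",(263,391),(111,372)),("hingeknob",(68,341),(165,97)),("c+x-y",(322,38),(632,92)),("c-x-y",(607,190),(635,491)),("c-x+y",(398,510),(193,491)),
  ("bar-y",(516,216),(517,434)),("bar+y",(415,370),(297,438))):
    x,e=tri(S(a),T(b)); print(n,x,"err",round(e,1), "top@",onz("top",[T(b)],x[2])[0])
w=onz("top",[T(u) for u in((198,95),(632,92),(635,491),(193,491))],122);print(w,w.mean(0))
w=onz("side",[S(u) for u in((322,38),(607,190),(398,510))],122);print(w)
print(onz("top",[T((297,438)),T((517,434))],164.5),onz("side",[S((516,216)),S((415,370))],164.5))
# marker angle fits: pixels of tip vs model, given hinge
E
```

```text
tip [458.6 387.2 243.6] err 0.6 top@ [458.2 386.9 243.6]
hingeknob [606.4 390.  125.3] err 2.1 top@ [607.6 390.9 125.3]
c+x-y [612.9 151.2 122.8] err 0.1 top@ [612.8 151.1 122.8]
c-x-y [409.6 145.7 127.4] err 1.7 top@ [408.5 145.3 127.4]
c-x+y [403.7 367.2 130. ] err 3.8 top@ [406.2 368.3 130. ]
bar-y [436.  202.9 155.9] err 1.3 top@ [435.2 202.6 155.9]
bar+y [430.6 310.8 161.2] err 1.9 top@ [431.8 311.3 161.2]
[[609.3 374.6 122. ]
 [612.9 151.2 122. ]
 [408.7 145.7 122. ]
 [406.5 369.8 122. ]] [509.3 260.3 122. ]
[[613.3 150.8 122. ]
 [412.1 143.3 122. ]
 [403.1 364.  122. ]]
[[431.7 310.8 164.5]
 [434.7 201.7 164.5]] [[434.4 207.3 164.5]
 [428.4 311.5 164.5]]
```

```bash
python3 - <<'E'
from h import *
np.set_printoptions(precision=1,suppress=True)
T=lambda u:(np.array(u)+.5)/8-.5+[140,180]
S=lambda u:(np.array(u)+.5)/5-.5+[155,200]
print("px tip top",T((111,372)),"side",S((263,391)),"knob",T((165,97)),S((68,341)))
for yaw in(.01,.025,.04):
  c=np.array([509,260,0]);X=np.array([np.cos(yaw),np.sin(yaw),0]);Y=np.array([-X[1],X[0],0]);Z=np.array([0,0,1.])
  H=c+100*X+126*Y+120.5*Z
  for th in(.5,.55,.6,.65,.7,.75):
    P=H+185*(-np.cos(th)*X+np.sin(th)*Z); print(yaw,th,proj("top",P),proj("side",P),proj("top",H),proj("side",H))
E
```

```text
px tip top [153.4 226.1] side [207.2 277.8] knob [160.2 191.7] [168.2 267.8]
0.01 0.5 [[155.7 230. ]] [[213.5 286.1]] [[161.4 191.8]] [[168.3 267.4]]
0.01 0.55 [[155.2 228.7]] [[211.7 283.7]] [[161.4 191.8]] [[168.3 267.4]]
0.01 0.6 [[154.8 227.2]] [[209.7 281.3]] [[161.4 191.8]] [[168.3 267.4]]
0.01 0.65 [[154.5 225.7]] [[207.6 278.8]] [[161.4 191.8]] [[168.3 267.4]]
0.01 0.7 [[154.1 224. ]] [[205.4 276.2]] [[161.4 191.8]] [[168.3 267.4]]
0.01 0.75 [[153.8 222.3]] [[203.  273.6]] [[161.4 191.8]] [[168.3 267.4]]
0.025 0.5 [[155.9 230.5]] [[214.4 286.2]] [[161.  192.3]] [[168.5 268.2]]
0.025 0.55 [[155.5 229.1]] [[212.5 283.8]] [[161.  192.3]] [[168.5 268.2]]
0.025 0.6 [[155.  227.7]] [[210.6 281.4]] [[161.  192.3]] [[168.5 268.2]]
0.025 0.65 [[154.6 226.2]] [[208.4 279. ]] [[161.  192.3]] [[168.5 268.2]]
0.025 0.7 [[154.3 224.5]] [[206.2 276.5]] [[161.  192.3]] [[168.5 268.2]]
0.025 0.75 [[153.9 222.8]] [[203.8 273.9]] [[161.  192.3]] [[168.5 268.2]]
0.04 0.5 [[156.1 231. ]] [[215.2 286.3]] [[160.6 192.8]] [[168.7 269. ]]
0.04 0.55 [[155.7 229.6]] [[213.4 284. ]] [[160.6 192.8]] [[168.7 269. ]]
0.04 0.6 [[155.2 228.2]] [[211.4 281.6]] [[160.6 192.8]] [[168.7 269. ]]
0.04 0.65 [[154.8 226.6]] [[209.3 279.1]] [[160.6 192.8]] [[168.7 269. ]]
0.04 0.7 [[154.4 225. ]] [[207.  276.6]] [[160.6 192.8]] [[168.7 269. ]]
0.04 0.75 [[154.  223.3]] [[204.6 274.1]] [[160.6 192.8]] [[168.7 269. ]]
```

Call:
step_arm(steps=[[0,0,0,5.1,0,0],[0,0,0,5.1,0,0],[0,0,0,0,0,0]])

```text
time: 13.2
position: [397.9, -285.4, 270.0]
tool_rot: [0.505, 0.494, 0.507, -0.494]
wrist_force: [0.6, -0.2, 0.5]
finger_gap: 74.7
```

```bash
python3 -c "
from h import *
plan([520,-20,260],.025)
plan([432.5,257.5,260],.025)
"
```

```text
t 13.2 pos [ 397.9 -285.4  270. ] gap 74.7 F [ 0.6 -0.2  0.5] q [-0.68  0.24  1.94  0.    0.97 -0.71]
tool y yaw 1.42 x axis [-0.0019  0.0016 -1.    ]
turn about x: -0.01
shift tool: [  10.2  128.7 -262.3]
t 13.2 pos [ 397.9 -285.4  270. ] gap 74.7 F [ 0.6 -0.2  0.5] q [-0.68  0.24  1.94  0.    0.97 -0.71]
tool y yaw 1.42 x axis [-0.0019  0.0016 -1.    ]
turn about x: -0.01
shift tool: [  10.8   48.1 -541.8]
```

Call:
step_arm(steps=[[0,10,-20,0,0,0],[0,17,-34,0,0,0],[0,20,-40,0,0,0],[0,20,-40,0,0,0],[0,20,-40,0,0,0],[0,20,-40,0,0,0],[0,16,-38,0,0,0],[0,6,-38,0,0,0],[0,-5,-38,0,0,0],[0,-12,-38,0,0,0]])

```text
time: 14.45
position: [501.1, 84.0, 270.3]
tool_rot: [0.506, 0.493, 0.507, -0.494]
wrist_force: [1.3, 0.9, -0.7]
finger_gap: 75.2
```

Call:
step_arm(steps=[[0,-12,-38,0,0,0],[0,-12,-38,0,0,0],[0,-12,-38,0,0,0],[0,-12,-38,0,0,0],[0,-6,-24,0,0,0],[0,0,0,0,0,0]], grip=60)

```text
time: 15.2
position: [442.4, 258.6, 270.5]
tool_rot: [0.507, 0.492, 0.507, -0.493]
wrist_force: [-0.1, -0.1, 0.5]
finger_gap: 60.3
```

```bash
python3 -c "
from h import *
plan([432.5,257.5,171],.025)
s=cap('side','9')
crop(s,140,130,400,330,3,'s9a')
"
```

```text
t 15.2 pos [442.4 258.6 270.5] gap 60.3 F [-0.1 -0.1  0.5] q [0.47 0.27 1.89 0.   0.98 0.44]
tool y yaw 1.65 x axis [-1.3e-03 -5.0e-04 -1.0e+00]
turn about x: 0.21
shift tool: [99.5 -9.7  0.8]
```

View pics/s9a.png

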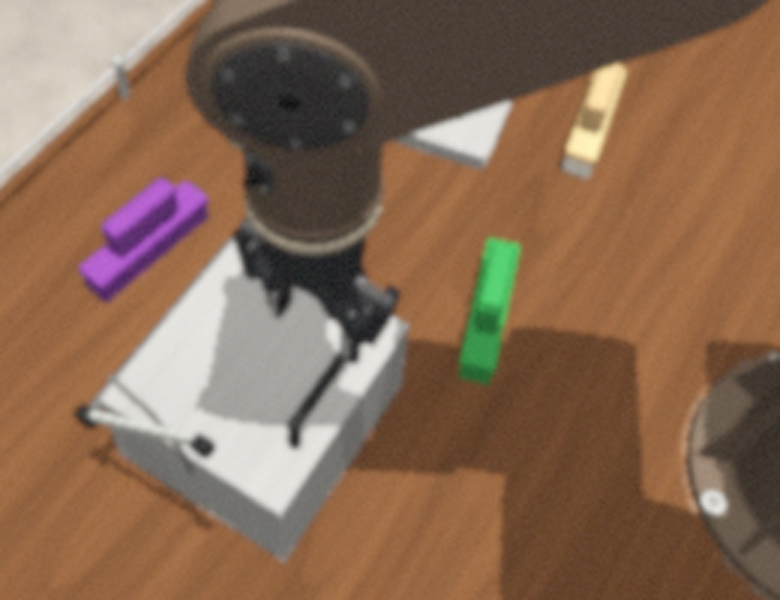

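Call:
step_arm(steps=[[0,-6,0,0,0,0],[15,-4,0,0,0,0],[30,0,0,0,0,0],[20,0,0,0,0,0],[0,0,0,0,0,0]])

```text
time: 15.88
position: [432.3, 256.0, 205.2]
tool_rot: [0.506, 0.493, 0.506, -0.495]
wrist_force: [0.7, -0.9, 1.0]
finger_gap: 59.7
```

```bash
python3 -c "
from h import *
plan([432.5,257.5,171],.025)
s=cap('side','10')
crop(s,190,200,290,300,6,'s10a')
"
```

```text
t 15.875 pos [432.3 256.  205.2] gap 59.7 F [ 0.7 -0.9  1. ] q [ 0.47  0.34  1.98 -0.    0.82  0.45]
tool y yaw 1.36 x axis [-0.0026 -0.0014 -1.    ]
turn about x: -0.07
shift tool: [34.2  0.3 -1.6]
```

View pics/s10a.png

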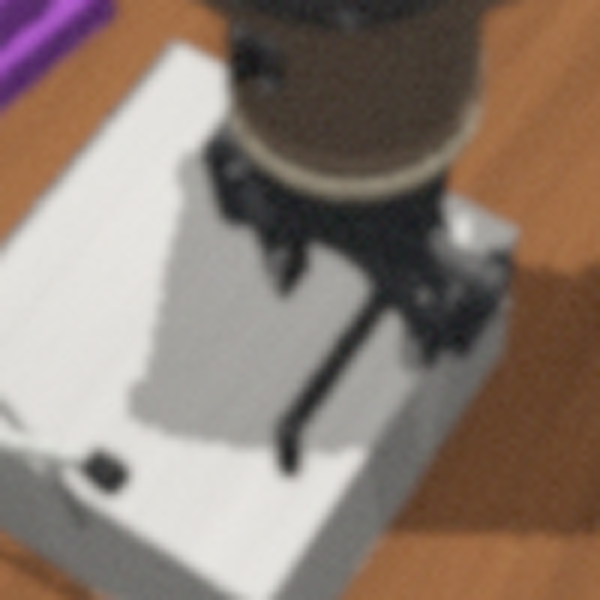

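Call:
step_arm(steps=[[14,0,0,0,0,0],[15,0,0,0,0,0],[5,0,0,0,0,0],[0,0,0,0,0,0]])

```text
time: 16.42
position: [432.9, 257.1, 171.8]
tool_rot: [0.506, 0.494, 0.506, -0.494]
wrist_force: [0.2, 0.4, -0.2]
finger_gap: 59.8
```

Call:
step_arm(steps=[[0,0,0,0,0,0],[0,0,0,0,0,0],[0,0,0,0,0,0],[0,0,0,0,0,0],[0,0,0,0,0,0],[0,0,0,0,0,0],[0,0,0,0,0,0]], grip=6, squeeze=50)

```text
time: 17.3
position: [433.7, 257.3, 172.5]
tool_rot: [0.506, 0.494, 0.506, -0.494]
wrist_force: [5.6, -0.9, 2.2]
finger_gap: 10.3
```

```bash
python3 -c "
from h import *
plan([432.5,257.5,171],.025)
"
```

```text
t 17.3 pos [433.7 257.3 172.5] gap 10.3 F [ 5.6 -0.9  2.2] q [ 0.48  0.39  2.01 -0.    0.74  0.45]
tool y yaw 1.4 x axis [ 9.e-04  3.e-04 -1.e+00]
turn about x: -0.03
shift tool: [ 1.5 -1.1 -0.2]
```

Call:
step_arm(steps=[[-13.8,4.5,0,0,0,0],[-13.5,5.2,0,0,0,0],[-13,6.2,0,0,0,0],[-12.5,7.2,0,0,0,0],[-12,8.2,0,0,0,0],[0,0,0,0,0,0]])

```text
time: 18.05
position: [463.2, 258.0, 237.8]
tool_rot: [0.505, 0.493, 0.507, -0.495]
wrist_force: [-10.4, 5.9, -0.1]
finger_gap: 10.0
```

```bash
python3 -c "
from h import *
plan()
s=cap('side','11')
crop(s,150,170,300,320,4,'s11a')
"
```

```text
t 18.05 pos [463.2 258.  237.8] gap 10.0 F [-10.4   5.9  -0.1] q [0.45 0.34 1.89 0.   0.92 0.43]
tool y yaw 1.37 x axis [-2.9e-03 -1.0e-04 -1.0e+00]
```

View pics/s11a.png

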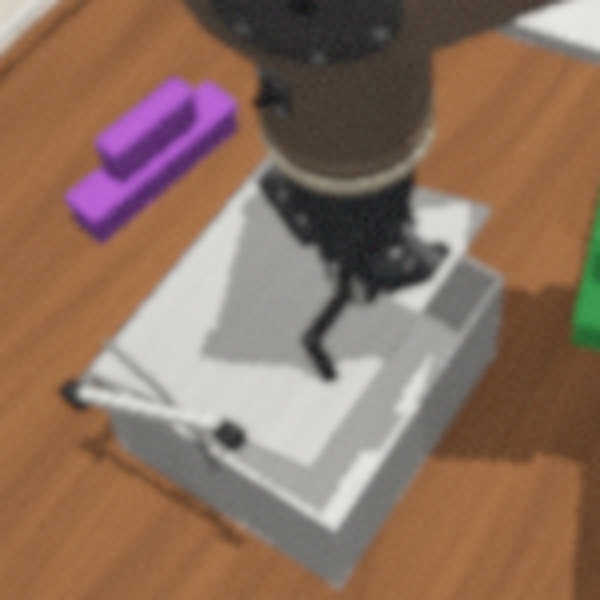

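Call:
step_arm(steps=[[-11.1,8.5,0,0,0,0],[-10.5,9.7,0,0,0,0],[-9.5,10.5,0,0,0,0],[0,0,0,0,0,0],[0,0,0,0,0,0]])

```text
time: 18.73
position: [490.5, 258.7, 268.3]
tool_rot: [0.505, 0.493, 0.507, -0.495]
wrist_force: [-16.5, 5.0, 7.4]
finger_gap: 9.8
```

```bash
python3 -c "
from h import *
plan()
s=cap('side','12');t=cap('top','12')
crop(s,155,200,285,325,5,'s12a');crop(t,140,180,230,255,8,'t12a')
"
```

```text
t 18.725 pos [490.5 258.7 268.3] gap 9.8 F [-16.5   5.    7.4] q [0.43 0.34 1.8  0.   1.01 0.4 ]
tool y yaw 1.38 x axis [-5.3e-03 -3.0e-04 -1.0e+00]
```

View pics/s12a.png

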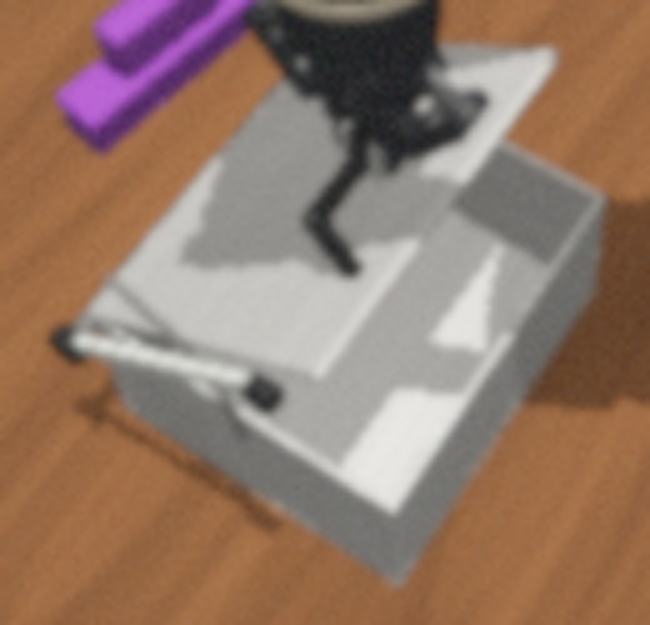

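View pics/t12a.png

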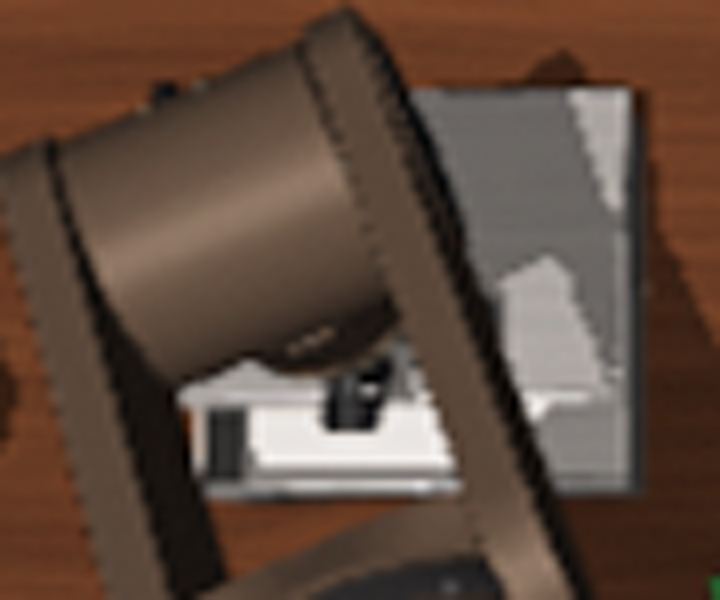

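```bash
python3 - <<'E'
from h import *
np.set_printoptions(precision=1,suppress=True)
s=cv2.imread("pics/side12.png"); crop(s,162,255,242,310,10,'s12b'); crop(s,225,200,285,260,10,'s12c')
def S(u): return (np.array(u)+.5)/5-.5+[155,200]
print("shut obs -x-y",S((607,190)),"-x+y",S((398,510)),"+x-y",S((322,38)))
for yaw in(.02,.03):
  c=np.array([509,260,0]);X=np.array([np.cos(yaw),np.sin(yaw),0]);Y=np.array([-X[1],X[0],0]);Z=np.array([0,0,1.])
  def P(a,h,y,th): return c+100*X+120.5*Z+y*Y+a*(-np.cos(th)*X+np.sin(th)*Z)+h*(np.sin(th)*X+np.cos(th)*Z)
  print(yaw,"shut",[proj("side",P(200,6,y,0))[0] for y in(-110,110)],proj("side",P(0,6,-110,0)))
  for th in(.58,.61,.64,.67): print(th,"lid top edge",[proj("side",P(200,6,y,th))[0] for y in(-110,110)],"bottom",[proj("side",P(200,0,y,th))[0] for y in(-110,110)],"tip",proj("side",P(185,0,126,th))[0],proj("top",P(185,0,126,th))[0])
E
```

```text
shut obs -x-y [276.  237.6] -x+y [234.2 301.6] +x-y [219.  207.2]
0.02 shut [array([275.5, 238.2]), array([232. , 301.5])] [[219.2 207. ]]
0.58 lid top edge [array([266.4, 211.5]), array([217.9, 276.7])] bottom [array([267.4, 213.1]), array([219.1, 278.3])] tip [211.1 282.4] [155.1 228.1]
0.61 lid top edge [array([265.4, 209.9]), array([216.5, 275.1])] bottom [array([266.4, 211.5]), array([217.9, 276.7])] tip [209.9 280.9] [154.9 227.2]
0.64 lid top edge [array([264.3, 208.2]), array([215.1, 273.4])] bottom [array([265.4, 209.9]), array([216.5, 275.1])] tip [208.6 279.4] [154.7 226.3]
0.67 lid top edge [array([263.1, 206.6]), array([213.7, 271.7])] bottom [array([264.3, 208.2]), array([215.1, 273.4])] tip [207.3 277.9] [154.4 225.3]
0.03 shut [array([275.3, 237.7]), array([232.6, 301.4])] [[218.7 207. ]]
0.58 lid top edge [array([266.2, 211.1]), array([218.4, 276.7])] bottom [array([267.2, 212.7]), array([219.7, 278.3])] tip [211.7 282.5] [155.3 228.5]
0.61 lid top edge [array([265.1, 209.5]), array([217.1, 275.1])] bottom [array([266.2, 211.1]), array([218.4, 276.7])] tip [210.4 281. ] [155.  227.6]
0.64 lid top edge [array([264. , 207.9]), array([215.7, 273.5])] bottom [array([265.1, 209.5]), array([217. , 275.1])] tip [209.2 279.5] [154.8 226.6]
0.67 lid top edge [array([262.9, 206.3]), array([214.2, 271.8])] bottom [array([264. , 207.9]), array([215.6, 273.5])] tip [207.8 278. ] [154.5 225.7]
```

View pics/s12b.png

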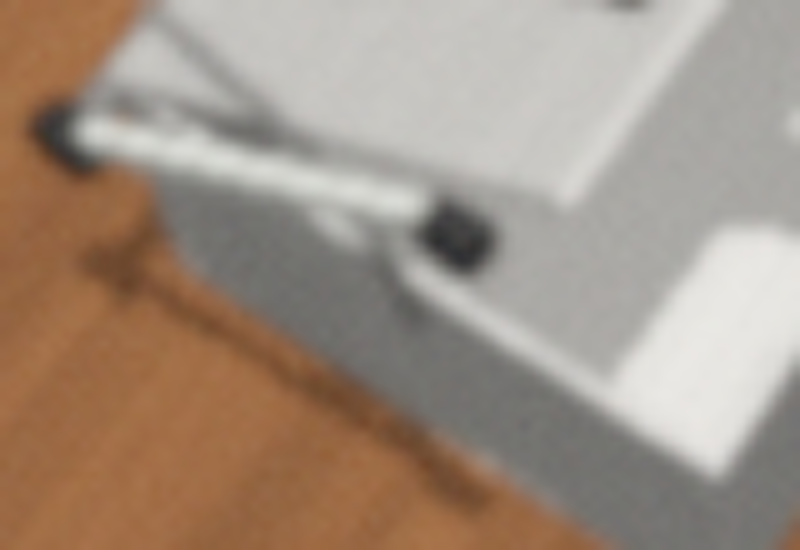

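View pics/s12c.png

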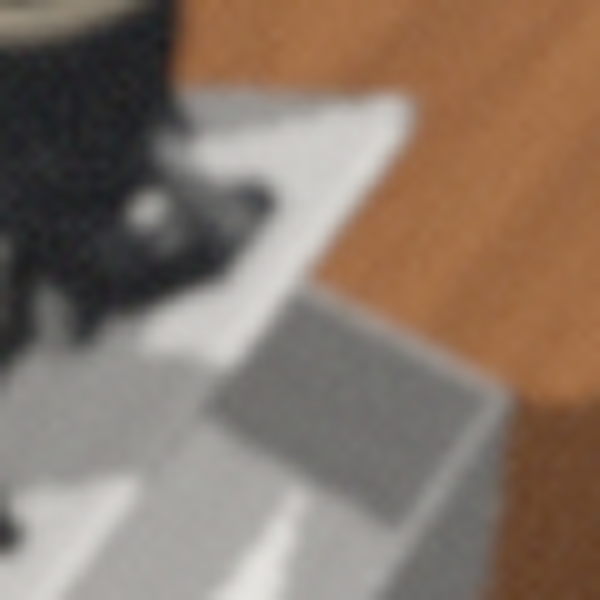

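```bash
python3 - <<'E'
from h import *
np.set_printoptions(precision=2,suppress=True)
ims=[optics.capture("side")[:,:,::-1].astype(float) for _ in range(8)]
a=np.mean(ims,0); np.save("avg12.npy",a); g=a.mean(2)
print("time",sense()["time"],sense()["position"],sense()["wrist_force"])
np.set_printoptions(linewidth=220)
print("rows 262..284; cols 164..214"); 
print("     ",np.arange(164,216,2))
for r in range(262,286): print(r,g[r,164:216:2].astype(int))
big=cv2.resize(np.clip(a[255:310,162:242],0,255).astype(np.uint8),None,fx=10,fy=10,interpolation=cv2.INTER_NEAREST); cv2.imwrite("pics/avg12.png",big)
E
```

```text
time 19.225 [490.37 258.66 268.23] [-16.38   4.76   7.54]
rows 262..284; cols 164..214
      [164 166 168 170 172 174 176 178 180 182 184 186 188 190 192 194 196 198 200 202 204 206 208 210 212 214]
262 [116 116 115 118 149 183 192 193 190 170 155 181 193 195 195 197 196 195 196 197 197 195 196 196 195 196]
263 [116 113 112 122 149 162 177 183 189 182 155 165 185 194 197 197 195 195 196 197 197 196 196 195 195 198]
264 [114 104  99 128 145 138 157 164 175 180 166 154 172 191 196 197 195 196 197 197 196 196 196 196 196 198]
265 [109  86  81 127 143 124 146 161 151 159 166 152 155 185 196 196 195 196 197 197 196 196 196 196 197 199]
266 [102  69  73 142 162 136 142 171 148 134 143 140 140 171 191 195 195 196 197 197 195 196 196 196 198 200]
267 [ 92  59  80 172 196 175 170 173 167 144 118 121 124 150 179 189 194 196 197 196 196 196 196 197 200 199]
268 [ 93  56  81 177 206 203 205 188 191 178 130 113 111 132 154 176 186 193 196 195 196 196 196 198 200 200]
269 [102  63  68 146 181 199 211 207 212 202 174 145 125 134 137 158 170 180 188 192 195 196 197 200 200 199]
270 [108  78  53  97 
[... 1038 characters left out ...]
146 142 129 144  91  53  57  67 149 166]
280 [104 105 102  89  79  78  85 104 119 116 111 110 110 111 114 115 123 124 119 150 126  64  50  82 153 168]
281 [105 104 101  85  76  76  88 107 119 119 111 111 111 110 111 114 115 115 106 155 164 102  64 112 160 168]
282 [104 103 105  93  81  75  85 104 115 117 111 111 110 110 111 112 115 114 103 152 187 149 112 141 165 169]
283 [104 105 109 106  94  75  81  92 108 111 112 111 111 110 110 111 113 114 106 129 183 184 160 160 168 169]
284 [104 107 112 113 104  81  91  85 102 108 111 110 111 111 110 110 113 114 110 101 155 192 188 168 168 169]
285 [104 109 112 115 108  93 103  90  90 103 108 107 110 109 110 111 112 114 111  94 120 172 196 181 171 167]
```

View pics/avg12.png

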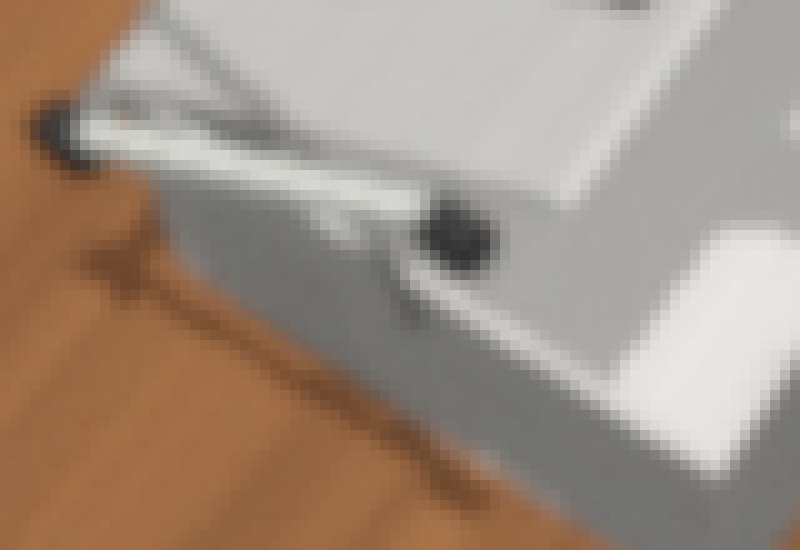

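```bash
python3 - <<'E'
from h import *
np.set_printoptions(precision=3,suppress=True)
a=np.load("avg12.npy"); g=a.mean(2)
def cross(col,r0,r1,lev,up):
    p=g[r0:r1,col]
    for i in range(len(p)-1):
        if (p[i]-lev)*(p[i+1]-lev)<=0 and ((p[i+1]<p[i])==(not up)): return r0+i+(p[i]-lev)/(p[i]-p[i+1])
def fit(cols,f):
    pts=[(c,f(c)) for c in cols]; pts=[p for p in pts if p[1] is not None]; P=np.array(pts); k=np.polyfit(P[:,0],P[:,1],1); return k,np.std(P[:,1]-np.polyval(k,P[:,0])),len(P)
# bar lower edge, above dark caddy wall (value ~113) level 160
low=fit(range(176,192),lambda c:cross(c,268,278,160,False)); print("bar low",low)
def peak(c):
    r0=int(round(269+.25*(c-175))); p=g[r0-4:r0+5,c]; i=int(np.argmax(p)); r=np.arange(r0-4,r0+5); w=np.clip(p-175,0,None)*(abs(r-(r0-4+i))<=2); return (w*r).sum()/w.sum()
print("bar peak",fit(range(176,201),peak))
lid=fit(range(199,214),lambda c:cross(c,264,276,182,False)); print("lid +y top edge",lid)
for yaw in(.02,.03):
  c=np.array([509,260,0]);X=np.array([np.cos(yaw),np.sin(yaw),0]);Y=np.array([-X[1],X[0],0]);Z=np.array([0,0,1.])
  def P(a,h,y,th): return c+100*X+120.5*Z+y*Y+a*(-np.cos(th)*X+np.sin(th)*Z)+h*(np.sin(th)*X+np.cos(th)*Z)
  def sl(a0,a1,h,y,th):
    p=proj("side",P(a0,h,y,th))[0];q=proj("side",P(a1,h,y,th))[0]; return (q[1]-p[1])/(q[0]-p[0])
  for th in(.58,.6,.62,.64,.66,.68,.7,.72): print(yaw,th,"lid",round(sl(120,200,6,110,th),3),"marker",round(sl(30,170,0,129,th),3))
E
```

```text
bar low (array([  0.248, 226.982]), np.float64(0.07320189241456662), 16)
bar peak (array([  0.239, 226.513]), np.float64(0.13929878289561978), 25)
lid +y top edge (array([  0.289, 211.614]), np.float64(0.07238382004606314), 15)
0.02 0.58 lid 0.314 marker 0.343
0.02 0.6 lid 0.297 marker 0.326
0.02 0.62 lid 0.279 marker 0.309
0.02 0.64 lid 0.26 marker 0.29
0.02 0.66 lid 0.24 marker 0.271
0.02 0.68 lid 0.219 marker 0.251
0.02 0.7 lid 0.197 marker 0.23
0.02 0.72 lid 0.174 marker 0.208
0.03 0.58 lid 0.301 marker 0.329
0.03 0.6 lid 0.284 marker 0.312
0.03 0.62 lid 0.266 marker 0.295
0.03 0.64 lid 0.247 marker 0.277
0.03 0.66 lid 0.227 marker 0.258
0.03 0.68 lid 0.206 marker 0.238
0.03 0.7 lid 0.185 marker 0.217
0.03 0.72 lid 0.162 marker 0.195
```

Call:
step_arm(steps=[[-4.5,3,0,0,0,0],[-4.5,3,0,0,0,0],[0,0,0,0,0,0],[0,0,0,0,0,0]])

```text
time: 19.73
position: [499.2, 258.9, 276.7]
tool_rot: [0.506, 0.494, 0.506, -0.494]
wrist_force: [5.5, 5.0, -17.6]
finger_gap: 9.8
```

```bash
cat > meas.py <<'E'
from h import *
np.set_printoptions(precision=3,suppress=True)
import sys
tag=sys.argv[1]
a=np.mean([optics.capture("side")[:,:,::-1].astype(float) for _ in range(6)],0); np.save(f"avg{tag}.npy",a); g=a.mean(2)
S=sense();print("time",S["time"],S["position"],S["wrist_force"],S["finger_gap"])
big=cv2.resize(np.clip(a[255:310,162:242],0,255).astype(np.uint8),None,fx=10,fy=10,interpolation=cv2.INTER_CUBIC); cv2.imwrite(f"pics/avg{tag}.png",big)
big=cv2.resize(np.clip(a[195:255,220:280],0,255).astype(np.uint8),None,fx=10,fy=10,interpolation=cv2.INTER_CUBIC); cv2.imwrite(f"pics/avgc{tag}.png",big)
np.set_printoptions(linewidth=220)
print("     ",np.arange(164,220,2))
for r in range(260,280): print(r,g[r,164:220:2].astype(int))
E
python3 meas.py 13
```

```text
time 20.025 [499.243 258.923 276.699] [  6.424   5.366 -16.574] 9.863090919035757
      [164 166 168 170 172 174 176 178 180 182 184 186 188 190 192 194 196 198 200 202 204 206 208 210 212 214 216 218]
260 [114 117 117 116 133 175 191 186 164 158 179 189 190 190 191 192 189 191 192 192 191 191 192 191 193 194 193 192]
261 [115 116 116 116 145 184 191 188 177 157 166 186 190 190 192 191 190 191 192 191 191 191 191 191 194 194 192 193]
262 [116 117 114 119 152 177 183 185 184 166 152 177 188 191 192 190 190 191 193 191 191 191 191 193 194 194 192 194]
263 [116 114 111 124 149 155 164 172 178 172 149 160 180 191 191 190 191 191 192 191 191 191 191 193 195 193 193 195]
264 [113 105  99 127 146 135 149 151 154 164 148 146 168 188 190 190 192 192 191 191 192 192 193 195 195 193 193 198]
265 [110  86  83 126 142 123 143 155 133 138 133 132 152 178 186 189 192 192 192 192 192 191 193 195 194 193 194 204]
266 [101  70  71 141 162 135 143 171 144 120 115 116 135 158 173 182 188 191 191 191 192 192 195 195 193 193 197 209]
267 [ 94  59  79 172 196 176 170 173 168 142 109 107 120 138 153 166 176
[... 761 characters left out ...]
8 106 102 103 104 106 107 112 117 118 124 136 148 166 187 196 210 211 211 206 175 133 153 166 168 168 169 168]
275 [108 103 103 105 106 108 100 108 115 114 114 119 126 135 159 178 186 193 210 209 168  97 124 156 166 169 168 168]
276 [106 103 105 105 106 108  92 103 114 113 113 113 117 122 143 178 170 163 181 186 138  71  91 133 163 169 168 169]
277 [103 104 105 104 106 103  85  99 115 113 112 112 113 116 130 170 177 147 150 151  97  62  71 102 157 168 168 169]
278 [103 104 105 103 103  93  80  95 116 113 110 112 113 114 120 145 171 148 137 137  76  57  62  75 150 167 168 169]
279 [103 105 104  98  90  84  82  99 118 115 111 109 112 113 116 121 147 143 129 145  92  55  56  67 149 168 169 167]
```

View pics/avg13.png

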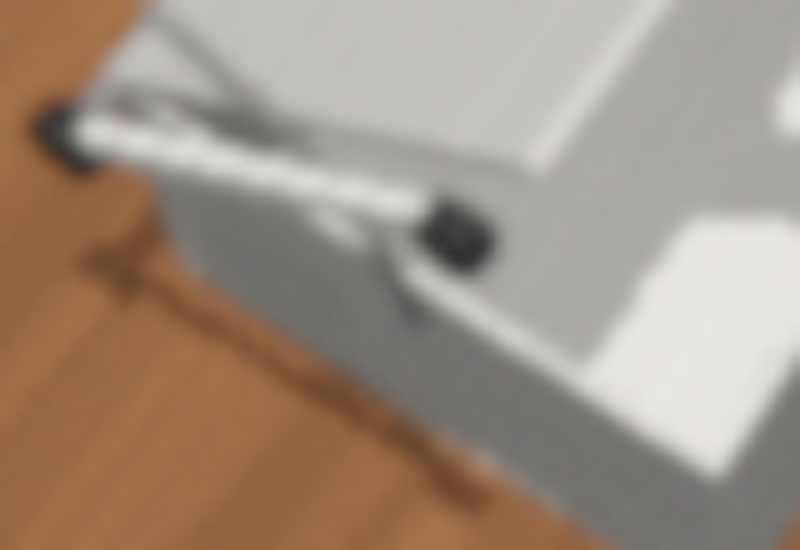

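View pics/avgc13.png

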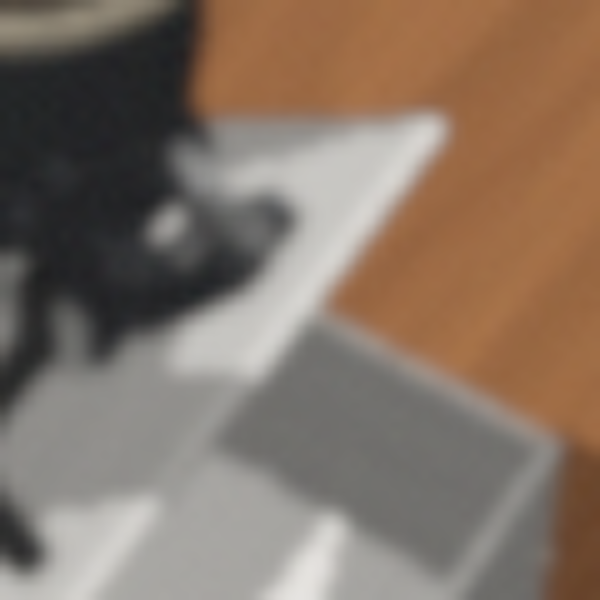

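```bash
python3 - <<'E'
from h import *
from scipy.optimize import least_squares
np.set_printoptions(precision=3,suppress=True)
g=np.load("avg13.npy").mean(2)
def cross(g,col,r0,r1,lev):
    p=g[r0:r1,col]
    for i in range(len(p)-1):
        if p[i]>=lev>p[i+1]: return r0+i+(p[i]-lev)/(p[i]-p[i+1])
P=np.array([(c,cross(g,c,264,276,177)) for c in range(197,213)]); k=np.polyfit(P[:,0],P[:,1],1); print("lid edge now",k,np.std(P[:,1]-np.polyval(k,P[:,0])))
s1=cv2.imread("pics/side1.png"); crop(s1,225,290,245,310,25,'c1'); crop(s1,265,228,285,248,25,'c2')
a=np.load("avg13.npy").astype(np.uint8); crop(a,205,262,225,282,25,'c3');crop(a,225,290,245,312,25,'c4');crop(a,255,198,280,248,12,'c5')
ims=[cv2.imread(f"pics/{n}.png") for n in("c1","c2","c3")]
cv2.imwrite("pics/cc1.png",cv2.resize(np.hstack(ims),(798,266)))
cv2.imwrite("pics/cc1.png",np.hstack([cv2.resize(i,(266,266)) for i in ims]))
yaw=.025;c=np.array([509,260,0]);X=np.array([np.cos(yaw),np.sin(yaw),0]);Y=np.array([-X[1],X[0],0]);Z=np.array([0,0,1.])
L=lambda x,y,z:c+x*X+y*Y+z*Z
print("rim model",proj("side",[L(-100,110,120),L(-100,-110,120),L(-100,110,0),L(100,110,0)]),"lid top",proj("side",[L(-100,110,126.5),L(-100,-110,126.5)]))
E
```

```text
lid edge now [  0.222 223.276] 0.06012866693956196
rim model [[232.422 302.31 ]
 [275.275 239.063]
 [233.822 317.39 ]
 [178.985 281.311]] lid top [[232.338 301.403]
 [275.415 237.943]]
```

View pics/cc1.png

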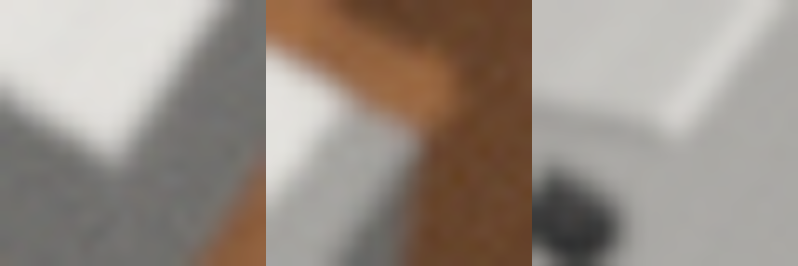

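View pics/c5.png

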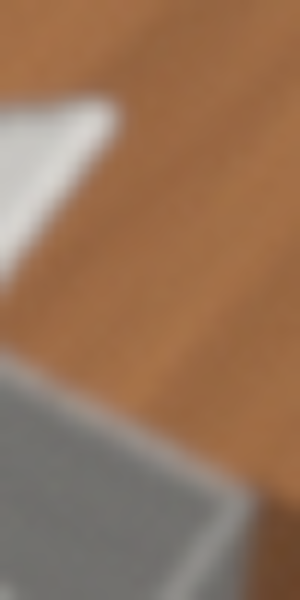

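View pics/c4.png

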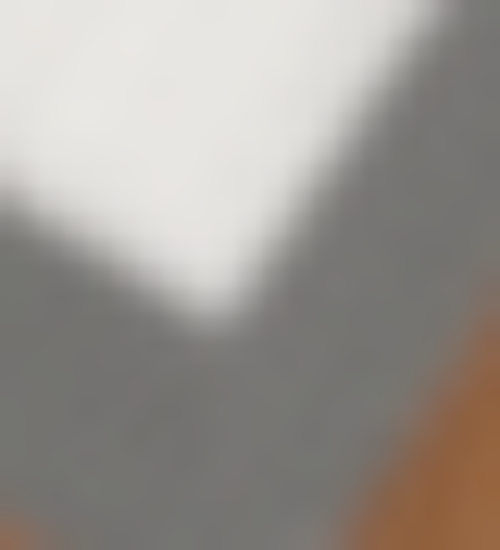

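Call:
step_arm(steps=[[0.9,0.8,0,0,0,0],[0,0,0,0,0,0],[0,0,0,0,0,0],[0,0,0,0,0,0]])

```text
time: 20.52
position: [498.9, 258.9, 276.2]
tool_rot: [0.505, 0.493, 0.507, -0.494]
wrist_force: [-4.4, 3.7, -3.8]
finger_gap: 10.0
```

```bash
python3 meas.py 14 | head -1; python3 - <<'E'
from h import *
np.set_printoptions(precision=3,suppress=True)
for t in("12","13","14"):
    g=np.load(f"avg{t}.npy").mean(2); lev=g[262:264,205:212].mean()-14
    def cross(col,r0,r1):
        p=g[r0:r1,col]
        for i in range(len(p)-1):
            if p[i]>=lev>p[i+1]: return r0+i+(p[i]-lev)/(p[i]-p[i+1])
    P=np.array([(c,cross(c,262,276)) for c in range(198,212)]);print(t,np.polyfit(P[:,0],P[:,1],1),np.polyval(np.polyfit(P[:,0],P[:,1],1),205))
a=np.load("avg14.npy").astype(np.uint8); crop(a,150,70,400,300,2.5,'s14')
t=cap("top","14"); crop(t,80,120,430,260,2.2,'t14')
E
```

```text
time 20.825 [498.957 258.898 276.23 ] [-4.249  4.197 -3.882] 9.369748277767536
12 [  0.291 211.236] 270.8266082938148
13 [  0.225 222.613] 268.72778308586453
14 [  0.229 221.798] 268.8399608910324
```

View pics/s14.png

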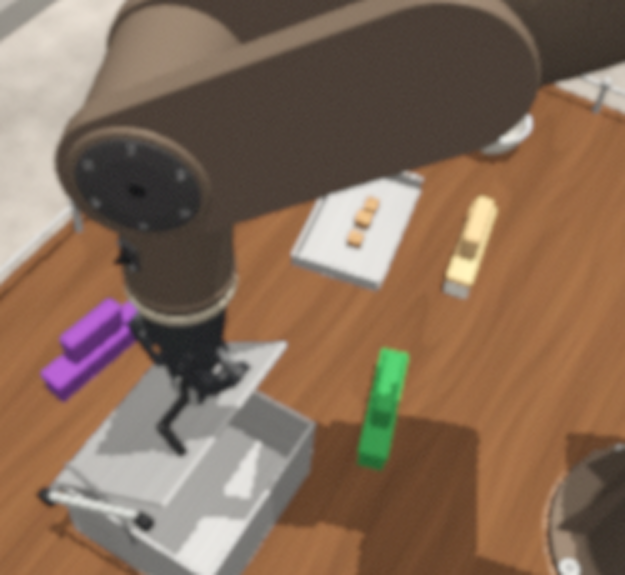

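View pics/t14.png

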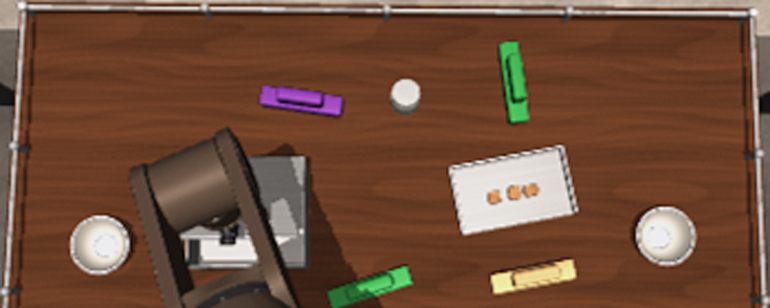

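Everything is where it should be: rusks in the tray, brush standing by itself, bowls and jar unmoved, lid held steady. Handing in.

```bash
python3 -c "
from cell import job
print(job.finish_job())"
```

```text
the job is handed in; nothing more can be done
None
```

I finished the job and handed it in at about 21 s of the 54 s allowed. No verdict was reported.

- **Rusk ends:** I swept all three into the tray with the cream brush. The last top and side pictures show them near the middle of the tray, well inside the walls.
- **Brush:** It stands on its bristles in front of the tray, released and clear of the gripper.
- **Lid:** The gripper is holding it steady by the handle at about 0.68 rad, with only about 7 N at the wrist. I eased off a sideways pull of about 17 N just before finishing.
- **Bystanders:** The bowls, the jar and the look-alike brushes look unmoved. I touched neither the marker arm nor the other objects.

**Lid alignment:** My checks did not quite agree.
- The slopes of the lid edge and marker bar in the side view put the lid about 0.01 rad below the marker.
- The lid corner against the marker button put it about 0.015 rad above.
- Arm position gave about 0.68 rad for the lid, and an early top-view reading gave 0.655 rad for the marker.

I took the lid as in line with the marker to within about 0.02 rad.

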